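# Square a cryotube rack on the rack scanner and start the scan

## Robot

A 6-joint arm with a two-finger parallel gripper is mounted at the origin on the work surface. World frame = base frame: x ahead of the robot, y to its left, z up, the work surface at z = 0. Lengths are in mm, angles in rad, forces in N, time in s.
With the tool pointing down it reaches from about 375 to 900 mm from the base axis. Payload 3.1 kg.
Tool frame: the origin (TCP) lies at the very end of the fingers, on their centre line; the grasp point (between the pads) lies 19 mm behind it (robot.hold_point_z is the z of the grasp point in the tool frame, in mm); z points along the fingers, y is the line along which they close (so a half turn about z gives the same grasp; the last joint's range is limited). The gripper opens to 85 mm and grips with 20 to 120 N. Pads are 22 mm wide; open, the fingers measure 114 mm over their backs; the gripper's body (76 mm by 85 mm) begins 54 mm behind the grasp point. The pads swing forward as they close: fully open they stand 13 mm farther back than shut.
Start: joints at [-1.425, 0.527, 1.433, -0, 1.181, -0.178], TCP at [199.472, -592.29, 231.31] pointing down, gripper open.
Joint ranges: [-3.08, 3.08], [-0.75, 2.2], [0.22, 2.44], [-1.43, 4.57], [0, 2.65], [-2.85, 2.85]. Speed limits (rad/s): [2.79, 2.79, 3.14, 3.14, 3.14, 3.14].

## Interface

Orientations are given as a unit quaternion [w, x, y, z].
In Python, from cell import robot gives the robot as it stands.
- The arm moves only by the tool jog_arm, never from a script. Its argument "increments" is text: rows parted by semicolons, each of 7 numbers parted by spaces: the turn, a rotation vector about the tool's x, y, z in rad, then the shift along the tool's x, y, z in cm, then the gripper command: -1 is shut, 1 is fully open, values between are in proportion. In form: rx ry rz dx dy dz jaw; .... A call has 1 to 20 rows; each row is the pose to reach, as a shift and turn from the pose commanded when the call began, along the tool's axes at that moment; what a row does not reach only later rows make up. A row lasts 1/12 s, in which the tool goes at most 41.7 mm and 7.16 degrees, less where a joint would pass 70% of its speed; a pose out of reach is approached as far as the arm can. A call with a gripper value outside its range is refused whole. The fingers move at their own pace and stop on an object; "squeeze" is the grip in N (left out, the last holds). Time passes only in rows, so rows that repeat a pose let the fingers close. It gives the time, the measured TCP pose, the force, the opening and the grip force at its end, in the units of the state.
- robot.read_state(): the state, without advancing time (a new reading comes with each control period).
- robot.capture(name): name is "scene" or "top" or "wrist"; returns the picture (384x512x3 uint8, blue, green, red); there is no depth.
- robot.camera_params(name): a dict with "fx", "fy", "cx", "cy" (pixels), "extrinsics" (4x4, takes a point from world to camera coordinates). Camera axes: x right, y down, z forward; pixel columns grow to the right and rows downward; lengths in mm; the calibration is good to about 2 mm. A picture is of the moment at which its call begins: read the wrist's pose just before it. camera_params takes no time and is no camera call; for the wrist camera it gives the pose at the moment of the call.
- robot.finish_job(): hands the job in; it is judged then, once.
Trained networks look in the newest picture that a camera, given by its name, has taken for a name from the list of things; names that differ only in an ending like _2 or _b are one class to them, and where a whole thing is asked for, a point or a joint stands for the part that bears it (a point fixed in the world has none). Each returns a list of dicts, best first, with "conf" (0 to 1); they miss things now and then, are a little off and sometimes report something else, mostly with a low value. They report only what shows in the picture. A call takes as long as a camera call. They do not tell look-alikes from the thing itself.
- robot.look_for(target, camera): "xyz" ([x, y, z] in mm, in the coordinates of the camera as it stood for that picture, good to about 4 mm: the middle of the surface that is visible of it).
- robot.place_of(target, camera): "xyz" ([x, y, z] in mm, in the coordinates of the camera as it stood for that picture, good to about 4 mm: a listed point, or the origin of a listed thing).
The state is a dict: "time_s": time; "joint_positions": joint angles; "dq": joint speeds; "joint_torque": joint torques, N m; "tool_pos": TCP position; "eef_rot": TCP orientation; "force": force on the tool from outside, world axes, zero at the start; "moment": the same for the moment, N m; "finger_gap": finger opening in mm; "finger_force": force on a finger pad.
Only numpy, scipy, OpenCV 4.12 (cv2) and the standard library are available. Lean on these libraries where they do the work, as an engineer would, in place of code of your own. Each camera call takes 0.05 s, during which the arm holds its last target. There are 200 camera calls.

## Task

The orange rack of cryotubes sits askew on the flat rack scanner. Without picking it up, push it along the scanner's glass with the fingers until it sits square and flush against both blue stops in the corner; then press the scanner's green start button all the way down with a fingertip and let it come back up. Leave the loose vial, the blue waiting rack, the tip box and the bottle where they stand.

Things in the scene. Friction and masses are not known exactly. Their poses are not given: they have to be found in the camera images.
- rack_center (a point): Centre of the orange rack of 48 cryotubes, 22 mm above its underside. Outside 85.5 mm (its x) by 127.8 mm (its y), upright sides to 30 mm above the glass; tube caps (white, one blue) stand within 78 x 118 mm up to 44 mm above the glass. Axes: x along the short side, y along the long side, z up. Loose, about 220 g (varies).
- scan_home (a point): Where rack_center lies when the rack touches both stops, 22 mm above the glass. Axes are the scanner's: x towards the long stop (about away from the robot, turned up to 0.45 rad), y towards the short stop, z up. Stops: blue bars 10 mm high; the long one's inner face is 42.75 mm from this point in +x, the short one's 63.9 mm in +y. The -x and -y sides are open.
- scanner: White and grey flat rack scanner, fixed, 215 mm (x) by 250 mm (y), flat glass top 62 mm above the worktop. Origin: centre of its underside; axes as scan_home's, which lies at (52.5, 39, 84) mm here. Stop bars are 9 mm wide, 150 mm (long) and 95 mm (short). A flat display and, at (-84, -88) mm, the start button lie in the strip along its -x side.
- start_top (a point): Centre of the top face of the green start button (radius 11 mm), pressed straight down; it stands in a black housing on the scanner's top.
- start (a joint): Travel of the start button in m: 0 up, 0.005 fully down; a spring brings it back; about 4 N at the bottom.
- vial_center (a point): Loose cryo vial with a red cap, 13.5 mm across, 44 mm tall, 12 g, standing on the scanner's top in the strip on the -x side at the other end from the button; point half-way up. Leave alone.
- waiting_center (a point): Second rack, blue frame with red and yellow caps, 85.5 x 127.8 x 44 mm, standing on the worktop to the right of the scanner; point at its centre half-way up. Leave alone.
- tipbox_center (a point): Blue pipette tip box with a clear lid, 86 x 122 x 71 mm, on the worktop to the left of the scanner; point at its centre half-way up. Leave alone.
- bottle_center (a point): Round bottle with a blue cap, 62 mm across, 140 mm tall, on the worktop to the left of the scanner; point on its axis half-way up. Leave alone.
- rack: The same orange rack, its origin at the centre of its underside (22 mm below rack_center), same axes. It starts 15 to 45 mm short of each stop, turned by up to 0.25 rad.
Things that resemble listed ones, but are neither listed nor needed, are in the scene too. Leave any pink or turquoise look-alike of the rack alone.

How it is judged (in metres and radians):
On the way, in this order (a step that is already met when the one before it is completed fails the run):
1. the rack sits square against both stops, at rest (x of rack_center in the frame of scan_home between -0.0025 and 0.0025 m and y of rack_center in the frame of scan_home between -0.0025 and 0.0025 m and angle between the y axis of rack_center and the y axis of scan_home, either way round below 0.03 rad and linear speed of rack below 0.01 m/s), for 0.2 s.
2. the start button is pressed down while the rack sits there (x of rack_center in the frame of scan_home between -0.0025 and 0.0025 m and y of rack_center in the frame of scan_home between -0.0025 and 0.0025 m and angle between the y axis of rack_center and the y axis of scan_home, either way round below 0.03 rad and value of joint start above 0.0035 m), for 0.05 s.
At the end, for the whole second after the job is handed in: The orange rack rests flat on the glass, within 2.5 mm of touching each stop and within 0.03 rad of square to them, and the start button, pressed at least 3.5 mm after the rack was in place, is up again (all of step 1 and value of joint start below 0.0015 m and angle between rack_center's own z axis and vertical below 0.05 rad and z of rack_center in the frame of scan_home between -0.003 and 0.003 m).
It fails at once if the orange rack is lifted more than 8 mm off the glass or tipped (z of rack_center in the frame of scan_home above 0.008 m or angle between rack_center's own z axis and vertical above 0.2 rad).
It fails at once if the loose vial is shifted by more than 15 mm or tipped (distance of vial_center from where it was at the start of the episode above 0.015 m or angle between vial_center's own z axis and vertical above 0.25 rad).
It fails at once if the waiting rack is shifted by more than 15 mm or tipped (distance of waiting_center from where it was at the start of the episode above 0.015 m or angle between waiting_center's own z axis and vertical above 0.25 rad).
It fails at once if the tip box is shifted by more than 15 mm or tipped (distance of tipbox_center from where it was at the start of the episode above 0.015 m or angle between tipbox_center's own z axis and vertical above 0.25 rad).
It fails at once if the bottle is shifted by more than 15 mm or tipped (distance of bottle_center from where it was at the start of the episode above 0.015 m or angle between bottle_center's own z axis and vertical above 0.25 rad).
It also fails if it takes over 54 s, if anything falls off the work surface, if the arm or the gripper's body presses on something with over 40 N, if the wrist force passes 120 N, or if a joint passes its speed limit or range.

## Working session

There is one attempt and no reset: what is moved stays moved. The work goes in short steps, Python scripts to look and compute and a tool call to move; the robot and the scene stay as the last step left them, time stands still between calls to the robot, and variables do not carry over. Pictures are saved under pics/ and viewed, at most 11 in all, crops included, and the job is handed in when it is done.

Besides the shell and the picture viewer there is one more tool, called after "Request:" by a JSON object that holds its "fn" and its "kwargs". jog_arm: Moves the arm, as the interface text tells. Its arguments: {"type":"object","properties":{"increments":{"type":"string"},"squeeze":{"type":"number"}},"required":["increments"]}

```bash
mkdir -p pics; cat > h.py <<'E'
import numpy as np, cv2
from cell import robot
def w(cam,p):
    E=np.array(robot.camera_params(cam)["extrinsics"]); return (np.linalg.inv(E)@np.r_[p,1])[:3]
def proj(cam,P):
    c=robot.camera_params(cam);q=np.array(c["extrinsics"])@np.r_[P,1];return np.array([c["fx"]*q[0]/q[2]+c["cx"],c["fy"]*q[1]/q[2]+c["cy"]])
def ray(cam,u,v,z):
    c=robot.camera_params(cam);I=np.linalg.inv(np.array(c["extrinsics"]))
    d=I[:3,:3]@np.array([(u-c["cx"])/c["fx"],(v-c["cy"])/c["fy"],1]);o=I[:3,3];return o+d*(z-o[2])/d[2]
E
python3 - <<'E'
from h import *
for c in("scene","top"):
    im=robot.capture(c);cv2.imwrite(f"pics/{c}0.png",im)
    for t in("rack_center","scan_home","scanner","start_top","vial_center","waiting_center","tipbox_center","bottle_center"):
        print(c,t,[(np.round(w(c,d["xyz"])).tolist(),np.round(proj(c,w(c,d["xyz"]))).tolist(),round(d["conf"],2)) for d in robot.place_of(t,c)[:3]])
print(robot.read_state())
a=cv2.imread("pics/scene0.png")
E
```

```text
scene rack_center [([601.0, 31.0, 82.0], [281.0, 213.0], 0.98), ([342.0, 59.0, 26.0], [249.0, 184.0], 0.89), ([339.0, 244.0, 23.0], [298.0, 174.0], 0.74)]
scene scan_home [([642.0, 54.0, 86.0], [296.0, 218.0], 0.9)]
scene scanner [([594.0, 13.0, 1.0], [272.0, 238.0], 0.6)]
scene start_top [([518.0, -80.0, 84.0], [231.0, 206.0], 0.52)]
scene vial_center [([500.0, 111.0, 84.0], [288.0, 189.0], 0.6)]
scene waiting_center [([553.0, -361.0, 21.0], [132.0, 260.0], 0.93)]
scene tipbox_center [([616.0, 351.0, 32.0], [376.0, 205.0], 0.74)]
scene bottle_center [([444.0, 389.0, 68.0], [354.0, 167.0], 0.86), ([614.0, 352.0, 32.0], [376.0, 205.0], 0.75), ([502.0, 110.0, 84.0], [289.0, 189.0], 0.5)]
top rack_center [([599.0, 33.0, 78.0], [252.0, 161.0], 0.81), ([337.0, 53.0, 22.0], [244.0, 248.0], 0.74), ([340.0, 238.0, 22.0], [184.0, 246.0], 0.57)]
top scan_home [([642.0, 50.0, 84.0], [246.0, 147.0], 0.88)]
top scanner [([594.0, 12.0, -2.0], [259.0, 167.0], 0.72)]
top start_top [([513.0, -81.0, 78.0], [289.0, 191.0], 0.46), ([594.0, 9.0, -0.0], [260.0, 167.0], 0.23)]
top vial_center [([505.0, 109
[... 280 characters left out ...]
_s': 0.9, 'joint_positions': array([-1.42449221e+00,  5.27481188e-01,  1.43269647e+00, -2.30518607e-05,
        1.18140545e+00, -1.78493190e-01]), 'dq': array([-0.0009549 ,  0.00149613, -0.00050783, -0.0007166 ,  0.00034539,
        0.00024707]), 'joint_torque': array([ 1.15715633e-03, -4.42300951e+01, -1.78423226e+01, -1.87082837e-04,
        6.38074780e-04,  1.05300046e-05]), 'tool_pos': array([ 199.47044484, -592.29067984,  231.32309405]), 'eef_rot': array([ 4.60153294e-06,  9.86841587e-01,  1.61690079e-01, -1.07385727e-05]), 'force': array([0.34075031, 0.6247808 , 0.78985418]), 'moment': array([ 0.0090248 , -0.01409526, -0.01078401]), 'finger_force': 0.0, 'finger_gap': 85.51396460477713}
```

View pics/top0.png

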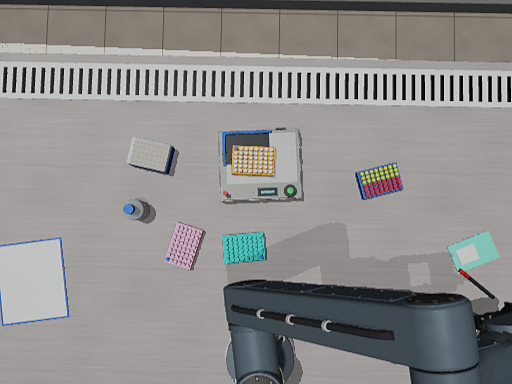

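View pics/scene0.png

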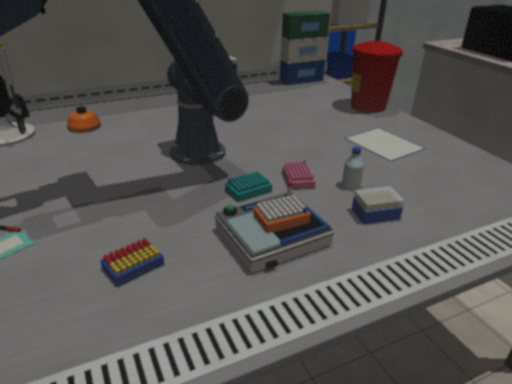

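The top view shows the orange rack at (252,161), the scanner, the button at (290,190) and the vial at (225,194). The scene view agrees with the detections, and the pink and turquoise racks are look-alikes. Next I move above the scanner.

Request:
{"fn": "jog_arm", "kwargs": {"increments": "0 0 0.13 26 -23.5 -3.5 1;0 0 0.26 51.7 -47.2 -6.9 1;0 0 0.26 51.7 -47.2 -6.9 1;0 0 0.26 51.7 -47.2 -6.9 1;0 0 0.26 51.7 -47.2 -6.9 1;0 0 0.26 51.7 -47.2 -6.9 1;0 0 0.26 51.7 -47.2 -6.9 1;0 0 0.26 51.7 -47.2 -6.9 1;0 0 0.26 51.7 -47.2 -6.9 1;0 0 0.26 51.7 -47.2 -6.9 1;0 0 0.26 51.7 -47.2 -6.9 1;0 0 0.26 51.7 -47.2 -6.9 1;0 0 0.26 51.7 -47.2 -6.9 1;0 0 0.26 51.7 -47.2 -6.9 1;0 0 0.26 51.7 -47.2 -6.9 1;0 0 0.26 51.7 -47.2 -6.9 1;0 0 0.26 51.7 -47.2 -6.9 1;0 0 0.26 51.7 -47.2 -6.9 1;0 0 0.26 51.7 -47.2 -6.9 1"}}

```text
time_s: 2.48
tool_pos: [539.4, 21.8, 300.4]
eef_rot: [0.0, 0.999, 0.035, 0.0]
force: [-0.6, -0.9, -0.4]
finger_gap: 85.7
finger_force: 0.0
```

```bash
cat > look.py <<'E'
from h import *
import sys
s=robot.read_state();c="wrist";im=robot.capture(c);cv2.imwrite(f"pics/{sys.argv[1]}.png",im)
print(s["time_s"],s["tool_pos"],s["eef_rot"],s["force"])
for t in("rack_center","scan_home","scanner","start_top","vial_center"):
    print(t,[(np.round(w(c,d["xyz"]),1).tolist(),np.round(proj(c,w(c,d["xyz"]))).tolist(),round(d["conf"],2)) for d in robot.place_of(t,c)[:2]])
E
python3 look.py w1
```

```text
2.4833 [539.38317261  21.80339882 300.43091197] [1.82838605e-04 9.99404585e-01 3.45015820e-02 2.89600634e-04] [-0.61581153 -0.91751515 -0.36342042]
rack_center [([339.8, 59.6, 22.3], [216.0, 289.0], 0.97), ([601.0, 29.0, 85.1], [248.0, 99.0], 0.88)]
scan_home [([641.0, 50.5, 87.0], [228.0, 56.0], 0.93), ([498.6, 110.1, 84.2], [168.0, 190.0], 0.62)]
scanner []
start_top [([515.0, -81.4, 85.1], [343.0, 187.0], 0.9)]
vial_center [([497.9, 109.0, 86.0], [169.0, 192.0], 0.62)]
```

View pics/w1.png

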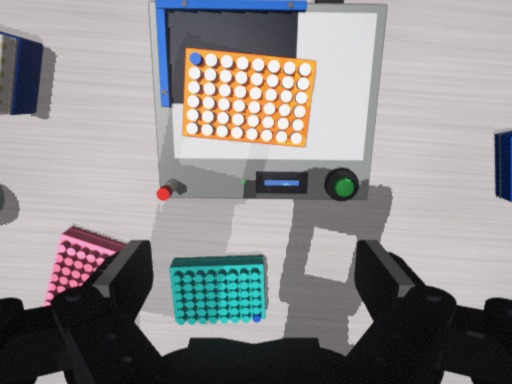

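The wrist view shows the rack corners at about (187,49), (316,62), (306,146) and (183,135). The stop's inner corner is near (169,10), the button at (343,187) and the vial at (164,193). I'll now fit the scanner axes.

```bash
cat > fit.py <<'E'
from h import *
import sys
im=cv2.imread(sys.argv[1]).astype(int);b,g,r=im[...,0],im[...,1],im[...,2]
blue=(b>110)&(b-r>70); 
def line(pts):
    x,y=[],[]
    vx,vy,x0,y0=cv2.fitLine(np.float32(pts),cv2.DIST_HUBER,0,.01,.01).ravel();return np.array([vx,vy]),np.array([x0,y0])
L=[];S=[]
for u in range(185,295,3):
    k=np.where(blue[:25,u])[0]
    if len(k): L.append(ray("wrist",u,k.max()+.5,72)[:2])
for v in range(30,95,3):
    k=np.where(blue[v,145:182])[0]
    if len(k): S.append(ray("wrist",145+k.max()+.5,v,72)[:2])
dl,pl=line(L);ds,ps=line(S)
dl*=np.sign(dl[1]);ds*=np.sign(ds[0])
th=np.arctan2(-dl[0],dl[1]);th2=np.arctan2(ds[1],ds[0]);print("yaw",th,th2)
X=np.array([np.cos(th),np.sin(th)]);Y=np.array([-X[1],X[0]])
home=X*(pl@X-42.75)+Y*(ps@Y-63.9);print("home",home)
org=((r>200)&(g>90)&(g<190)&(b<90)).astype(np.uint8);org[:, :175]=0;org[160:]=0
n,lab,st,_=cv2.connectedComponentsWithStats(cv2.morphologyEx(org,cv2.MORPH_CLOSE,np.ones((9,9))))
k=1+st[1:,4].argmax();pts=np.argwhere(lab==k)[:,::-1]
P=np.float32([ray("wrist",u,v,92)[:2] for u,v in cv2.convexHull(pts.astype(np.int32))[:,0]])
rc=cv2.minAreaRect(P);bx=cv2.boxPoints(rc);print(rc)
Q=(bx-home)@np.array([X,Y]).T;print("corners in home frame",Q.round(1).tolist())
for n,p in(("start",(515,-81.4)),("vial",(498,109.5)),("tcp",robot.read_state()["tool_pos"][:2])):print(n,((np.array(p)-home)@np.array([X,Y]).T).round(1))
E
python3 fit.py pics/w1.png
```

```text
yaw 0.05157431 0.051212918
home [643.4326  50.4478]
((601.5877685546875, 29.098461151123047), (126.5921401977539, 84.50371551513672), 88.13765716552734)
corners in home frame [[-90.30000305175781, -78.69999694824219], [-6.099999904632568, -85.80000305175781], [4.5, 40.400001525878906], [-79.69999694824219, 47.5]]
start [-135.1 -125.1]
vial [-142.2   66.5]
tcp [-106.6  -26.2]
```

Request:
{"fn": "jog_arm", "kwargs": {"increments": "0 0 0.018 -0.55 -0.73 0 1;0 0 0.018 -0.55 -0.73 4 1;0 0 0.018 -0.55 -0.73 8 1;0 0 0.018 -0.55 -0.73 12 1;0 0 0.018 -0.55 -0.73 16 1;0 0 0.018 -0.55 -0.73 19 1;0 0 0.018 -0.55 -0.73 21.5 1;0 0 0.018 -0.55 -0.73 23 1;0 0 0.018 -0.55 -0.73 23.5 1;0 0 0.018 -0.55 -0.73 23.5 1;0 0 0.018 -0.55 -0.73 23.5 1"}}

```text
time_s: 3.7
tool_pos: [533.4, 26.3, 65.8]
eef_rot: [0.0, 1.0, 0.023, 0.0]
force: [0.3, 0.6, 0.6]
finger_gap: 85.7
finger_force: 0.0
```

```bash
python3 look.py w2; python3 - <<'E'
from h import *
s=robot.read_state();H=np.array([643.43,50.45]);t=.0514;X=np.array([np.cos(t),np.sin(t)]);Y=np.array([-X[1],X[0]])
d=s["tool_pos"][:2]-H;print(d@X,d@Y)
E
```

```text
3.7 [533.37298487  26.26954236  65.84893249] [9.81537680e-05 9.99737535e-01 2.29051882e-02 4.52532613e-04] [0.33952819 0.59357975 0.56324097]
rack_center [([602.3, 32.7, 87.0], [244.0, 92.0], 0.96)]
scan_home []
scanner []
start_top [([602.4, 32.5, 64.4], [247.0, 92.0], 0.6)]
vial_center []
-110.99636838499741 -17.90938535712075
```

View pics/w2.png

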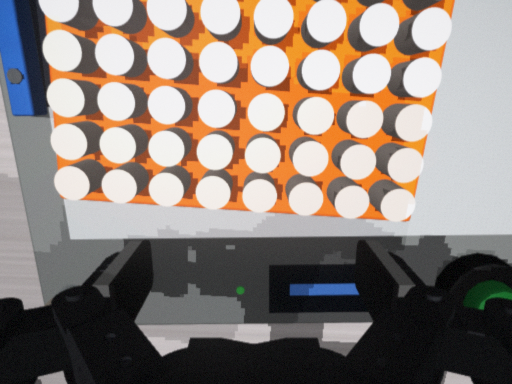

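Request:
{"fn": "jog_arm", "kwargs": {"increments": "0 0 -0.005 0.6 0 0 1;0 0 -0.005 1.2 0 0 1;0 0 -0.005 1.6 0 0 1;0 0 -0.005 2 0 0 1;0 0 -0.005 2.4 0 0 1;0 0 -0.005 2.8 0 0 1;0 0 -0.005 3.2 0 0 1;0 0 -0.005 3.6 0 0 1;0 0 -0.005 4 0 0 1;0 0 -0.005 4.4 0 0 1;0 0 -0.005 4.8 0 0 1;0 0 -0.005 5 0 0 1;0 0 -0.005 5.1 0 0 1;0 0 -0.005 5.1 0 0 1"}}

```text
time_s: 5.17
tool_pos: [584.4, 29.3, 65.4]
eef_rot: [0.0, 1.0, 0.026, 0.001]
force: [0.0, 0.3, -0.1]
finger_gap: 85.5
finger_force: 0.0
```

```bash
cat > st.py <<'E'
from h import *
s=robot.read_state();H=np.array([643.43,50.45]);t=.0514;X=np.array([np.cos(t),np.sin(t)]);Y=np.array([-X[1],X[0]])
d=s["tool_pos"][:2]-H;f=s["force"][:2];q=s["eef_rot"];print(s["time_s"],"tcp",d@X,d@Y,s["tool_pos"][2],"F",f@X,f@Y,s["force"][2],"yaw",2*np.arctan2(q[2],q[1]))
E
python3 look.py w3;python3 st.py
```

```text
5.1667 [584.40009086  29.27197226  65.36654426] [6.01735246e-05 9.99664736e-01 2.58873820e-02 5.05641337e-04] [ 0.04923664  0.27083352 -0.11856472]
rack_center [([637.4, 38.5, 84.8], [235.0, 135.0], 0.97)]
scan_home []
scanner []
start_top []
vial_center []
5.4667 tcp -60.49316464573119 -18.091861129014532 65.4705194655586 F 0.7021441818796664 -0.20247339748252255 0.1965241876487481 yaw 0.05167859411927495
```

View pics/w3.png

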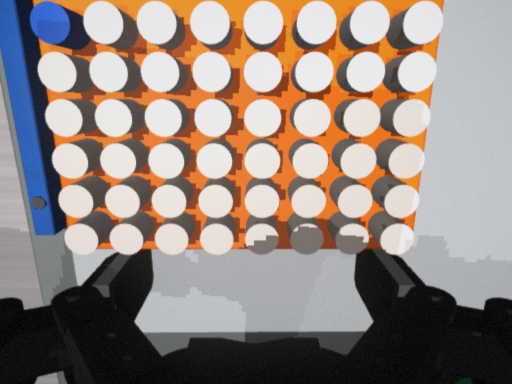

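The rack is square to the fingers now. I'll creep it on to the long stop.

Request:
{"fn": "jog_arm", "kwargs": {"increments": "0 0 0 0.15 0 0 1;0 0 0 0.3 0 0 1;0 0 0 0.45 0 0 1;0 0 0 0.6 0 0 1;0 0 0 0.6 0 0 1"}}

```text
time_s: 5.88
tool_pos: [590.2, 29.7, 65.3]
eef_rot: [-0.0, 1.0, 0.026, 0.0]
force: [-1.4, -0.6, 0.4]
finger_gap: 85.3
finger_force: 0.6
```

```bash
python3 st.py
```

```text
5.8833 tcp -54.214223431702 -18.00753070967521 65.2743014441977 F -1.4231175830433394 -0.4973527439755369 0.4145655301320371 yaw 0.05178833897210411
```

Request:
{"fn": "jog_arm", "kwargs": {"increments": "0 0 0 0.1 0 0 1;0 0 0 0.2 0 0 1;0 0 0 0.3 0 0 1;0 0 0 0.3 0 0 1"}}

```text
time_s: 6.22
tool_pos: [591.3, 29.8, 65.2]
eef_rot: [-0.0, 1.0, 0.026, -0.002]
force: [-5.1, -0.9, 2.8]
finger_gap: 85.5
finger_force: 2.4
```

```bash
python3 st.py
```

```text
6.2167 tcp -53.079334082324074 -17.984989832794046 65.19935970031904 F -5.185962216501791 -0.5999093783525391 2.7749424145549266 yaw 0.05217890023163909
```

Request:
{"fn": "jog_arm", "kwargs": {"increments": "0 0 0 -0.8 0 0 1;0 0 0 -2 0 0 1;0 0 0 -2 0 -4 0;0 0 0 -2 0 -8 0;0 0 -0.12 -2 0 -10 0;0 0 -0.24 -1 1 -10 0;0 0 -0.36 0 2 -10 0;0 0 -0.48 1 3 -10 0;0 0 -0.6 2 4 -10 0;0 0 -0.72 3 5 -10 0;0 0 -0.84 4 6 -10 0;0 0 -0.96 5.1 7 -10 0;0 0 -1.08 5.1 8 -10 0;0 0 -1.2 5.1 8.7 -10 0;0 0 -1.32 5.1 8.7 -10 0;0 0 -1.44 5.1 8.7 -10 0;0 0 -1.571 5.1 8.7 -10 0;0 0 -1.571 5.1 8.7 -10 0;0 0 -1.571 5.1 8.7 -10 0"}}

```text
time_s: 7.8
tool_pos: [648.6, -54.6, 165.3]
eef_rot: [0.001, 0.69, 0.724, 0.0]
force: [0.1, -0.4, 0.3]
finger_gap: 42.9
finger_force: 0.0
```

```bash
python3 look.py w4;python3 st.py
```

```text
7.8 [648.6006439  -54.55798328 165.31250433] [5.50373930e-04 6.89587541e-01 7.24201999e-01 4.29911150e-04] [ 0.09017522 -0.40242873  0.27818997]
rack_center [([644.8, 39.0, 84.6], [253.0, 50.0], 0.78)]
scan_home []
scanner [([593.2, 12.5, 0.5], [193.0, 91.0], 0.77), ([646.0, 31.7, 81.4], [255.0, 63.0], 0.34)]
start_top [([515.2, -79.8, 83.6], [61.0, 220.0], 0.72)]
vial_center []
8.1 tcp -0.5043482165807731 -104.95842853049132 165.3559226001035 F 0.4513128669433178 1.4280954826413752 0.2698893072785789 yaw 1.6219640224620524
```

View pics/w4.png

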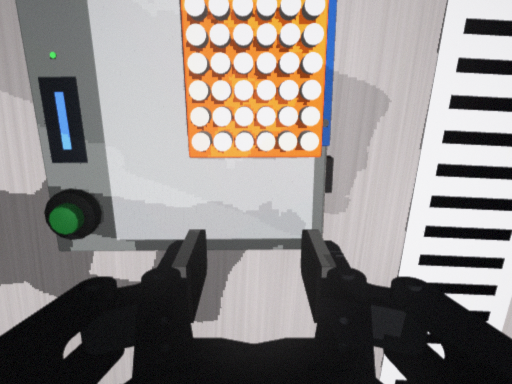

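Rack flush with the long stop; its -y edge at row 157 is well clear of the fingers (row ~235). Descend and push towards +y.

Request:
{"fn": "jog_arm", "kwargs": {"increments": "0 0 0 0 0 4 0;0 0 0 0 0 7.5 0;0 0 0 0 0 9.3 0;0 0 0 0 0 9.8 0;0 0 0 0.4 0 9.8 0;0 0 0 0.8 0 9.8 0;0 0 0 1.2 0 9.8 0;0 0 0 1.6 0 9.8 0;0 0 0 2 0 9.8 0;0 0 0 2.3 0 9.8 0;0 0 0 2.5 0 9.8 0;0 0 0 2.7 0 9.8 0;0 0 0 2.9 0 9.8 0;0 0 0 2.9 0 9.8 0"}}

```text
time_s: 9.27
tool_pos: [646.8, -25.1, 67.4]
eef_rot: [0.0, 0.689, 0.725, 0.0]
force: [0.6, -1.6, 0.7]
finger_gap: 42.6
finger_force: 0.5
```

```bash
python3 st.py
```

```text
9.2667 tcp -0.47996987105302 -75.67000216100512 67.42843882374407 F 0.4726827030632303 -1.640787233318878 0.7327259944008401 yaw 1.622708370063758
```

Request:
{"fn": "jog_arm", "kwargs": {"increments": "0 0 0 0.1 0 0 0;0 0 0 0.2 0 0 0;0 0 0 0.3 0 0 0;0 0 0 0.4 0 0 0;0 0 0 0.4 0 0 0"}}

```text
time_s: 9.68
tool_pos: [646.4, -21.3, 67.2]
eef_rot: [-0.0, 0.688, 0.725, -0.0]
force: [0.5, -1.8, 1.6]
finger_gap: 42.4
finger_force: 0.9
```

```bash
python3 st.py
```

```text
9.6833 tcp -0.7248117962904916 -71.80257961626353 67.22907637292855 F 0.4311156855976418 -1.8591495773858613 1.627421610301923 yaw 1.622811426900365
```

Request:
{"fn": "jog_arm", "kwargs": {"increments": "0 0 0 0.1 0 0 0;0 0 0 0.2 0 0 0;0 0 0 0.3 0 0 0;0 0 0 0.3 0 0 0"}}

```text
time_s: 10.02
tool_pos: [647.0, -20.4, 67.3]
eef_rot: [0.002, 0.688, 0.726, -0.001]
force: [0.3, -6.8, 1.1]
finger_gap: 42.3
finger_force: 3.6
```

```bash
python3 look.py w5; python3 st.py
```

```text
10.0167 [647.00592993 -20.37152703  67.34075852] [ 0.00166458  0.68782081  0.72587817 -0.00079762] [ 0.33108152 -6.84591044  1.08703711]
rack_center [([643.6, 55.0, 88.9], [253.0, 68.0], 0.78)]
scan_home []
scanner []
start_top []
vial_center []
10.3167 tcp -0.047769535376616545 -70.95726305231301 67.31356872849503 F 0.3395492818161046 -7.13306887167385 -0.1001034439149728 yaw 1.6240531419867625
```

View pics/w5.png

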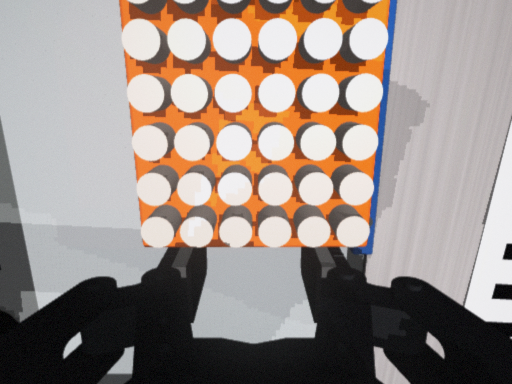

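Request:
{"fn": "jog_arm", "kwargs": {"increments": "0 0 0 -0.8 0 0 0;0 0 0 -2 0 0 0;0 0 0 -2 0 -4 -1;0 0 0 -2 0 -8 -1;0 0 0 -3 -1 -12 -1;0 0 0 -4.5 -2 -16 -1;0 0 0 -6.5 -4 -20 -1;0 0 0 -6.5 -4 -21 -1;0 0 0 -6.5 -4 -21 -1;0 0 0 -6.5 -4 -21 -1"}}

```text
time_s: 11.15
tool_pos: [609.8, -86.0, 278.4]
eef_rot: [0.001, 0.689, 0.725, 0.001]
force: [0.2, -0.5, 0.7]
finger_gap: -0.2
finger_force: 0.0
```

```bash
python3 look.py w6;python3 st.py; python3 -c "
import cv2;a=cv2.imread('pics/w6.png');cv2.imwrite('pics/w6b.png',cv2.resize(a[:280,100:480],None,fx=2,fy=2,interpolation=2))"
```

```text
11.15 [609.8345628  -85.98979664 278.36570295] [6.89036945e-04 6.88937805e-01 7.24819598e-01 8.81110999e-04] [ 0.17009475 -0.53786308  0.69633758]
rack_center [([641.7, 55.3, 83.4], [298.0, 13.0], 0.85), ([337.7, 59.2, 22.1], [5.0, 6.0], 0.67)]
scan_home []
scanner [([591.5, 12.8, -3.0], [243.0, 67.0], 0.9)]
start_top [([516.0, -77.1, 82.9], [160.0, 152.0], 0.89)]
vial_center []
11.45 tcp -41.06770267425274 -133.30046258672212 275.3823796061035 F -0.675643347973026 -1.254862976944514 0.5039562584373228 yaw 1.6234962099071095
```

View pics/w6b.png

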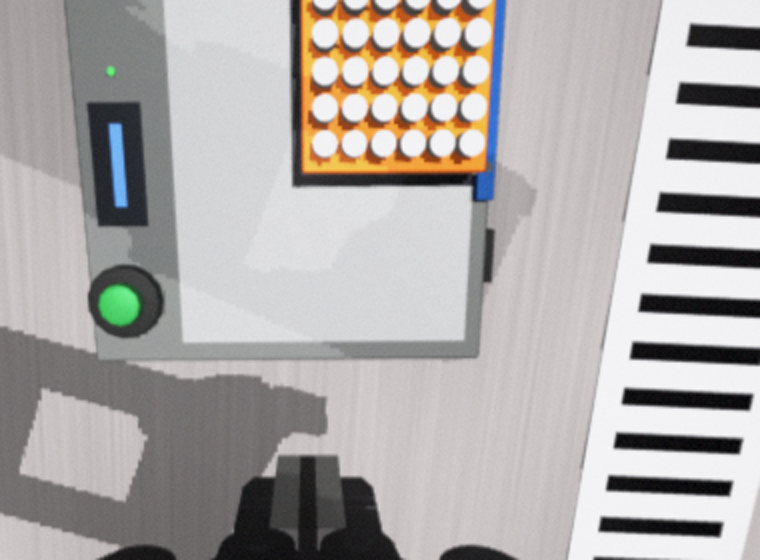

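The crop shows the rack touching the long stop and the button at about (160,152) in the full image. The short-stop end is out of view, so I'll take one higher look.

Request:
{"fn": "jog_arm", "kwargs": {"increments": "0 0 0 3 0 -3 -1;0 0 0 6 0 -6 -1;0 0 0 8 0 -9 -1;0 0 0 8 0 -9 -1;0 0 0 8 0 -9 -1"}}

```text
time_s: 11.87
tool_pos: [606.5, -4.1, 368.8]
eef_rot: [0.002, 0.687, 0.726, 0.001]
force: [0.4, -0.2, -1.0]
finger_gap: -0.1
finger_force: 0.0
```

```bash
python3 look.py w7;python3 st.py; python3 -c "
import cv2;a=cv2.imread('pics/w7.png');cv2.imwrite('pics/w7b.png',cv2.resize(a[:200,200:400],None,fx=3,fy=3,interpolation=2))"
```

```text
11.8667 [606.54402088  -4.14072414 368.84325256] [0.00163543 0.68738271 0.72629289 0.00098566] [ 0.39659937 -0.2295247  -0.98211179]
rack_center [([640.5, 50.6, 82.9], [285.0, 106.0], 0.75), ([338.6, 53.0, 21.1], [63.0, 91.0], 0.7)]
scan_home []
scanner [([591.3, 7.6, 0.8], [245.0, 132.0], 0.92)]
start_top [([515.0, -78.5, 79.9], [183.0, 200.0], 0.8)]
vial_center [([498.9, 109.9, 81.2], [168.0, 47.0], 0.69)]
12.1667 tcp -41.22074295602075 -54.70654016806654 365.39672510792224 F -0.5798342835914685 0.24433338622087916 0.2354455426546807 yaw 1.621663620658767
```

View pics/w7b.png

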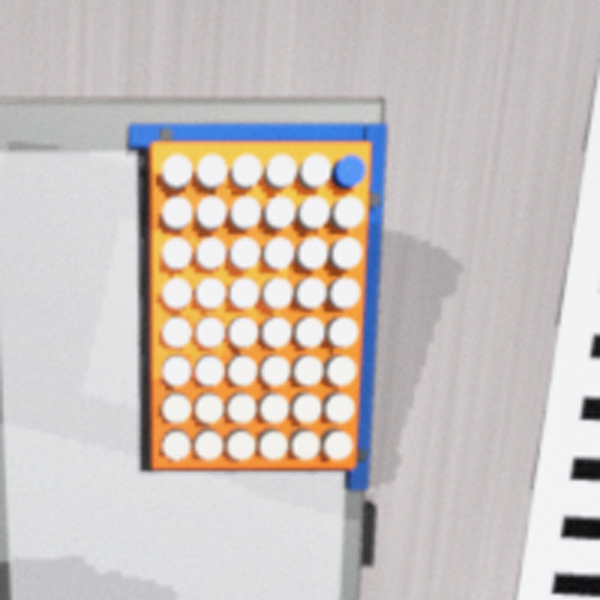

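The picture shows the rack flush in the corner against both blue bars, with the blue cap near the corner. I'll check the gaps numerically and measure the button.

```bash
python3 - <<'E'
from h import *
im=cv2.imread("pics/w7.png").astype(int);b,g,r=im[...,0],im[...,1],im[...,2]
H=np.array([643.43,50.45]);t=.0514;A=np.array([[np.cos(t),np.sin(t)],[-np.sin(t),np.cos(t)]])
F=lambda u,v,z:A@(ray("wrist",u,v,z)[:2]-H)
org=(r-b>70)&(r>150);blue=(b-r>50)&(b>110)
rows=[]
for v in range(60,150,6):
    o=np.where(org[v,240:335])[0]+240;k=np.where(blue[v,310:340])[0]+310
    if len(o) and len(k): rows.append((v,*F(o.min()-.5,v,92).round(1),F(o.max()+.5,v,92)[0].round(1),F(k.max()+.5,v,72)[0].round(1)))
print("x edges: left92,y,right92,barouter72 (want bar-left=94.5)");print(*rows,sep="\n")
for u in range(254,318,8):
    o=np.where(org[30:170,u])[0]+30;k=np.where(blue[30:60,u])[0]+30
    if len(o) and len(k): print(u,F(u,o.min()-.5,92)[1].round(1),F(u,o.max()+.5,92)[1].round(1),F(u,k.min()-.5,72)[1].round(1))
gm=((g-r>60)&(g-b>60)).astype(np.uint8);gm[:,:150]=0;gm[:,240:]=0;m=cv2.moments(gm,True)
u,v=m["m10"]/m["m00"],m["m01"]/m["m00"];print(u,v,m["m00"],ray("wrist",u,v,82))
# two-view height
im=cv2.imread("pics/w1.png").astype(int)
E
```

```text
x edges: left92,y,right92,barouter72 (want bar-left=94.5)
(60, np.float64(-45.7), np.float64(51.0), np.float64(38.5), np.float64(48.3))
(66, np.float64(-45.7), np.float64(44.5), np.float64(38.8), np.float64(48.7))
(72, np.float64(-45.7), np.float64(37.9), np.float64(39.2), np.float64(49.1))
(78, np.float64(-45.7), np.float64(31.2), np.float64(38.4), np.float64(48.2))
(84, np.float64(-45.7), np.float64(24.5), np.float64(38.7), np.float64(48.6))
(90, np.float64(-45.8), np.float64(17.7), np.float64(39.1), np.float64(49.0))
(96, np.float64(-45.8), np.float64(10.9), np.float64(39.4), np.float64(48.2))
(102, np.float64(-45.8), np.float64(4.0), np.float64(38.6), np.float64(48.6))
(108, np.float64(-45.8), np.float64(-2.9), np.float64(39.0), np.float64(49.0))
(114, np.float64(-45.9), np.float64(-9.9), np.float64(39.3), np.float64(48.2))
(120, np.float64(-45.9), np.float64(-17.0), np.float64(38.5), np.float64(48.6))
(126, np.float64(-45.9), np.float64(-24.2), np.float64(38.9), np.float64(49.0))
(132, np.float64(-45.9), np.float64(-31.4), np.float64(39.2), np.float64(48.1))
(138, np.float64(-45.9), np.float64(-38.7), np.float64(38.4), np.float64(48.5))
(144, np.float64(-46.0), np.float64(-46.0), np.float64(38.8), np.float64(49.0))
254 65.5 -61.5 74.7
262 65.5 -61.5 74.7
270 65.5 -61.5 74.7
278 65.5 -61.5 74.7
286 65.5 -61.5 74.7
294 65.5 -61.5 74.7
302 65.5 -61.5 74.7
310 65.5 -61.5 74.7
179.03571428571428 172.35714285714286 28.0 [510.99162948 -40.46845584  82.        ]
```

Gaps: long-stop bar minus rack is about 94.5 mm (94.5 expected), and the short stop gives 9.2 mm against the 9 mm bar. So the rack is seated. Now above the button.

Request:
{"fn": "jog_arm", "kwargs": {"increments": "0 0 0 -2.3 -3 2 -1;0 0 0 -4.6 -6 4 -1;0 0 0 -7 -9.4 6 -1;0 0 0 -7 -9.4 10 -1;0 0 0 -7 -9.4 14 -1;0 0 0 -7 -9.4 18 -1;0 0 0 -7 -9.4 21.5 -1;0 0 0 -7 -9.4 24.5 -1;0 0 0 -7 -9.4 25.5 -1;0 0 0 -7 -9.4 25.5 -1;0 0 0 -7 -9.4 25.5 -1;0 0 0 -7 -9.4 25.5 -1"}}

```text
time_s: 13.17
tool_pos: [516.8, -81.0, 113.8]
eef_rot: [0.002, 0.689, 0.725, 0.001]
force: [0.2, -0.6, -0.2]
finger_gap: -0.4
finger_force: 0.0
```

```bash
python3 look.py w8;python3 st.py; python3 - <<'E'
from h import *
im=robot.capture("wrist");a=im.astype(int);gm=((a[...,1]-a[...,2]>50)&(a[...,1]-a[...,0]>50)).astype(np.uint8)
n,l,s,c=cv2.connectedComponentsWithStats(gm)
for i in range(1,n):
    if s[i,4]>60: print(s[i],[ray("wrist",*c[i],z)[:2].round(1) for z in(75,82)])
E
```

```text
13.1667 [516.76615697 -81.01300066 113.79315588] [1.52194599e-03 6.88540196e-01 7.25196305e-01 6.33980103e-04] [ 0.21492105 -0.55616346 -0.19528961]
rack_center []
scan_home []
scanner [([596.1, 9.4, 1.2], [370.0, 67.0], 0.78)]
start_top [([516.7, -78.8, 83.8], [253.0, 219.0], 0.61)]
vial_center []
13.4667 tcp -133.9834984508181 -124.26226277283051 113.42139219954007 F 0.1948640014137056 1.102580291237645 0.5447791959701634 yaw 1.6229351908283118
[234 200  38  29 806] [array([516.1, -79.3]), array([516. , -76.7])]
```

View pics/w8.png

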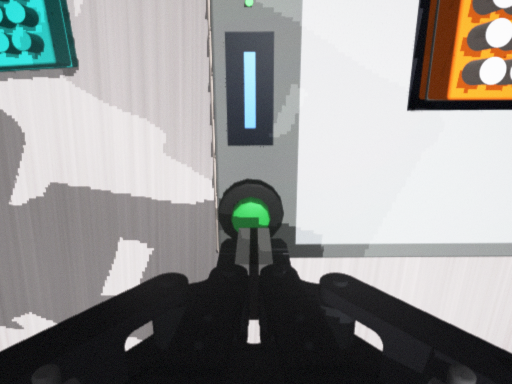

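The fingertip stands over the green disc, whose centre is about (253,219). I'll press with a slow descent.

Request:
{"fn": "jog_arm", "kwargs": {"increments": "0 0 0 0.15 0 1 -1;0 0 0 0.15 0 2 -1;0 0 0 0.15 0 2.6 -1;0 0 0 0.15 0 2.8 -1;0 0 0 0.15 0 3 -1;0 0 0 0.15 0 3.2 -1;0 0 0 0.15 0 3.2 -1"}}

```text
time_s: 14.1
tool_pos: [514.5, -78.5, 79.9]
eef_rot: [-0.001, 0.688, 0.725, -0.0]
force: [-1.2, 1.2, 3.3]
finger_gap: 0.0
finger_force: 1.4
```

```bash
python3 st.py
```

```text
14.1 tcp -135.4355780723059 -122.19419857806923 79.89417952318213 F -1.1297447866884507 1.288827194222444 3.2988763433155017 yaw 1.6228229617022518
```

Request:
{"fn": "jog_arm", "kwargs": {"increments": "0 0 0 0 0 0.15 -1;0 0 0 0 0 0.3 -1;0 0 0 0 0 0.4 -1;0 0 0 0 0 0.4 -1;0 0 0 0 0 0.4 -1"}}

```text
time_s: 14.52
tool_pos: [515.0, -78.7, 77.9]
eef_rot: [-0.0, 0.688, 0.725, -0.0]
force: [-4.1, 1.6, 13.5]
finger_gap: -0.0
finger_force: 7.0
```

```bash
python3 st.py
```

```text
14.5167 tcp -134.93818576144577 -122.39230793871728 77.88147808547555 F -4.045946109839861 1.8489502029515403 13.467413498560978 yaw 1.6229522761870856
```

Bottomed out, with the force rising past the 4 N spring. Lift and verify.

Request:
{"fn": "jog_arm", "kwargs": {"increments": "0 0 0 0 0 -0.5 -1;0 0 0 0 0 -1.5 -1;0 0 0 -1 0 -5 -1;0 0 0 -2 0 -9 -1;0 0 0 -3 0 -13 -1;0 0 0 0 3 -17 -1;0 0 0 3 5 -21 -1;0 0 0 7 8 -25 -1;0 0 0 7 9.4 -28 -1;0 0 0 7 9.4 -28 -1;0 0 0 7 9.4 -28 -1;0 0 0 7 9.4 -28 -1"}}

```text
time_s: 15.52
tool_pos: [607.5, -3.5, 359.0]
eef_rot: [0.003, 0.688, 0.726, 0.002]
force: [-0.1, -1.4, -0.6]
finger_gap: -0.0
finger_force: 0.0
```

```bash
python3 look.py w9; python3 - <<'E'
from h import *
im=cv2.imread("pics/w9.png").astype(int);b,g,r=im[...,0],im[...,1],im[...,2]
H=np.array([643.43,50.45]);t=.0514;A=np.array([[np.cos(t),np.sin(t)],[-np.sin(t),np.cos(t)]])
F=lambda u,v,z:A@(ray("wrist",u,v,z)[:2]-H)
org=(r-b>70)&(r>150);blue=(b-r>50)&(b>110)
for v in (60,72,84,96,108,120,132):
    o=np.where(org[v,240:335])[0]+240;k=np.where(blue[v,310:340])[0]+310
    if len(o) and len(k): print("x",(F(k.max()+.5,v,72)-F(o.min()-.5,v,92))[0].round(1),"want 94.5")
for u in (262,278,294,310):
    o=np.where(org[30:170,u])[0]+30;k=np.where(blue[25:60,u])[0]+25
    if len(o) and len(k): print("y",(F(u,k.min()-.5,72)-F(u,o.min()-.5,92))[1].round(1),"want 9")
E
```

```text
15.5167 [607.51348897  -3.4517957  359.00663192] [0.0029816  0.68774611 0.72594293 0.00180647] [-0.13573411 -1.42759634 -0.63300329]
rack_center [([334.7, 56.8, 21.4], [56.0, 88.0], 0.88), ([641.9, 52.2, 79.1], [286.0, 106.0], 0.71)]
scan_home []
scanner [([586.0, 10.0, -3.3], [242.0, 131.0], 0.95)]
start_top [([510.1, -78.6, 78.7], [178.0, 204.0], 0.52)]
vial_center [([495.2, 112.1, 79.1], [163.0, 45.0], 0.55)]
x 93.9 want 94.5
x 93.5 want 94.5
x 94.4 want 94.5
x 94.0 want 94.5
x 93.6 want 94.5
x 94.5 want 94.5
x 94.1 want 94.5
y 9.1 want 9
y 9.1 want 9
y 9.1 want 9
y 9.1 want 9
```

View pics/w9.png

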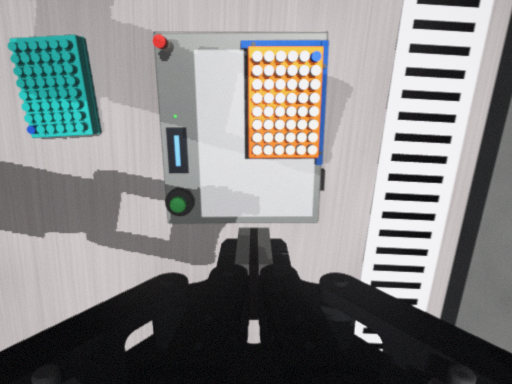

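The view shows the rack flush at (248–325, 46–158), the button at (178,203) and the vial standing at (160,42). The job can be handed in.

```bash
python3 -c "
from cell import robot
print(robot.finish_job())"
```

```text
the job is handed in; nothing more can be done
None
```

The orange rack is pushed square and flush against both blue stops and the start button was pressed to the bottom and released; I handed the job in at about 15.5 s of the 54 s, and it returned no verdict.

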